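# Unlock the knife case: keeper first, then bolt

### The arm

A 7-joint arm with a two-finger parallel gripper is mounted at the origin on a cart in front of the work surface, level with it; the furniture and walls round the work are solid. World frame = base frame: x ahead of the robot, y to its left, z up, the work surface at z = 0. Lengths are in m, angles in rad, forces in N, time in s.
With the tool pointing down it reaches from about 0.425 to 0.875 m from the base axis. Payload 4.7 kg.
Tool frame: the origin (TCP) lies midway between the tips of the shut fingers; the grasp point (between the pads) lies ctrl.grasp_offset behind it (ctrl.grasp_offset is the distance from the TCP to the grasp point, in m); z points along the fingers, y is the line along which they close (so a half turn about z gives the same grasp; the last joint's range is limited). The gripper opens to 87 mm and grips with 3 to 60 N. Pads are 19 mm wide; open, the fingers measure 117 mm over their backs; the gripper's body (75 mm by 190 mm) begins 51 mm behind the grasp point.
Start: joints at [-1.254, 0.321, -0.07, 1.45, 0.023, 1.371, -0.057], TCP at [0.194, 0.62, 0.223] pointing down, gripper open.
Joint ranges: [-2.86, 2.86], [-0.3, 2.09], [-1.38, 1.24], [0.06, 2.45], [-1.56, 4.7], [0.09, 2.05], [-2.69, 2.69]. Speed limits (rad/s): [2.57, 2.57, 3.14, 3.14, 3.14, 3.14, 3.14].

### API

Orientations are given as a rotation vector (axis times angle).
In Python, from bench import ctrl gives the robot as it stands. The module is installed in compiled form; this text tells all that it offers.
- The arm moves only by the tool jog_arm, never from a script. Its argument "moves" is one flat list of numbers, 7 for each row, row after row: the shift along the tool's x, y, z in units of 30 cm (1.0 is 30 cm), then the turn, a rotation vector about the tool's x, y, z in units of 60 degrees (1.0 is 60 degrees), then the gripper's target within -1 to 1 (fully open at 1, half-way at 0, shut at -1). In form: [x, y, z, wx, wy, wz, fingers, x, y, z, wx, wy, wz, fingers, ...]. A call has exactly 8 rows; each row is the pose to reach, as a shift and turn from the pose commanded when the call began, along the tool's axes at that moment; what a row does not reach only later rows make up. A row lasts 1/8 s, in which the tool goes at most 62.5 mm and 10.7 degrees, less where a joint would pass 70% of its speed; a pose out of reach is approached as far as the arm can. A call with a number of a shift or a turn outside -1 to 1 is refused whole. A call with a gripper value outside its range is refused whole. The fingers move at their own pace and stop on an object; "newtons" is the grip in N (left out, the last holds). Time passes only in rows, so rows that repeat a pose let the fingers close, or fill a call up. It gives the time, the measured TCP pose, the force, the opening and the grip force at its end, in the units of the state.
- ctrl.get_state(): the state, without advancing time (a new reading comes with each control period).
- ctrl.get_image(name): name is "scene" or "top" or "wrist"; returns a dict with "pixels" (384x512x3 uint8, red, green, blue), "fx", "fy", "cx", "cy" (pixels), "xyz" and "rotation" of the camera in the world; the wrist camera has in their place "tool_from_camera" (4x4, takes a point from camera to tool coordinates, whose origin is the TCP and whose axes are the flange's). Camera axes: x right, y up, looking along -z (the intrinsics and any distortion apply to the point x, -y, -z); pixel columns grow to the right and rows downward; lengths in m; the calibration is good to about 2 mm. The wrist camera is an equidistant fisheye: a pixel r from the principal point sees the ray r / f radians off the axis. A picture is of the moment at which its call begins: read the wrist's pose just before it. There is no depth.
- ctrl.close_job(): hands the job in; it is judged then, once.
The state is a dict: "time": time; "joint_positions": joint angles; "qd": joint speeds; "joint_torque": joint torques, N m; "position": TCP position; "tool_rot": TCP orientation; "ft_force": force on the tool from outside, world axes, zero at the start; "torque": the same for the moment, N m; "grip_width": opening from 0.0 (shut) to 1.0 (fully open); "grip_force": force on a finger pad.
Only numpy, scipy, OpenCV 4.12 (cv2) and the standard library are available. Lean on these libraries where they do the work, as an engineer would, in place of code of your own. Each camera call takes 0.05 s, during which the arm holds its last target. There are 200 camera calls.

### The job

Unlock the long, low knife case: slide its keeper all the way aside, off the end of the bolt, then draw the bolt all the way back out of its staple. Leave both knobs there and let go. Leave the shorter, taller box locked as it is.

Things in the scene. Friction and masses are not known exactly. Their poses are not given: they have to be found in the camera images.
- knife_case: long, low metal case, 310 (x) x 125 (y) x 60 mm high, fixed on the table, a pen lying across the far end of its lid. Origin: centre of its underside; +x along its length, away from the robot, +y left. Bolt and keeper are on its lid; but for their two knobs nothing near them stands over 14 mm above the lid. Beside it: a shorter, taller box, 215 x 145 x 85 mm, with the same kind of lock.
- keeper_knob (a point): keeper's upright round black knob, 16 mm dia., top 48 mm above the lid; point on its axis 34 mm above the lid; axes as the case's. The farther knob. The keeper is a flat bar along y whose left end blocks the bolt's tail. In the case frame the knob starts at x = 38, y = -14 to -18 mm and slides to -y (right), stop at y = -50 mm. Needs about 2 N, stays where left.
- bolt_knob (a point): bolt's upright round black knob, 16 mm dia., top 48 mm above the lid; point on its axis 34 mm above the lid; axes as the case's. The nearer knob. The bolt is a 9 mm bar along x, its near end in a staple. Shot, the knob is at x = -35, y = 28 mm in the case frame; with the keeper aside it slides to +x (away from the robot), stop at x = +5 mm. Needs about 2 N, stays where left.
- box_keeper_knob (a point): the like knob of the keeper on the shorter, taller box (point 34 mm above that lid, 119 mm above the table): not to be moved. Mind the half-metre-tall oven on the left of the table, beyond x = 0.5 m and y = 0.28 m: go round it at less than 0.45 m from the base.

How it is judged:
On the way:
1. the keeper is slid aside, clear of the bolt, the bolt still shot (y of keeper_knob in the frame of knife_case below -0.038 m and x of bolt_knob in the frame of knife_case below -0.025 m), for 0.1 s.
At the end, for the whole second after the job is handed in: The knife case's keeper knob is slid aside to within 12 mm of its open stop and its bolt knob is drawn back to within 12 mm of its open stop, so that the bolt is out of the staple (y of keeper_knob in the frame of knife_case below -0.038 m and x of bolt_knob in the frame of knife_case above -0.007 m); the robot touches nothing.
It fails at once if the keeper of the shorter, taller box is moved by more than 10 mm (distance of box_keeper_knob from where it was at the start of the episode above 0.01 m).
It also fails if it takes over 38 s, if anything falls off the work surface, if the arm or the gripper's body presses on something with over 40 N, if the wrist force passes 120 N, or if a joint passes its speed limit or range.

## Working session

There is one attempt and no reset: what is moved stays moved. The work goes in short steps, Python scripts to look and compute and a tool call to move; the robot and the scene stay as the last step left them, time stands still between calls to the robot, and variables do not carry over. Pictures are saved under pics/ and viewed, at most 10 in all, crops included, and the job is handed in when it is done.

Besides the shell and the picture viewer there is one more tool, called after "Request:" by a JSON object that holds its "op" and its "data". jog_arm: Moves the arm, as the interface text tells. Its arguments: {"type":"object","properties":{"moves":{"type":"array"},"newtons":{"type":"number"}},"required":["moves"]}

```bash
mkdir -p pics
python3 - <<'E'
from bench import ctrl
import cv2,pickle,numpy as np
s=ctrl.get_state();print({k:np.round(v,3) for k,v in s.items()},ctrl.grasp_offset)
d={}
for n in("scene","top"):
    im=ctrl.get_image(n);d[n]=im;cv2.imwrite(f"pics/{n}0.png",im["pixels"][:,:,::-1])
    print(n,{k:np.round(v,3).tolist() for k,v in im.items() if k!="pixels"})
pickle.dump(d,open("im0.pkl","wb"))
E
```

```text
{'time': np.float64(0.0), 'joint_positions': array([-1.254,  0.322, -0.07 ,  1.452,  0.023,  1.371, -0.057]), 'qd': array([-0.002,  0.001, -0.002,  0.001, -0.003, -0.001,  0.   ]), 'joint_torque': array([ 0.0000e+00, -4.9128e+01, -4.0400e-01, -3.1253e+01, -6.4000e-02,
        4.4000e-02,  0.0000e+00]), 'position': array([0.194, 0.62 , 0.221]), 'tool_rot': array([-4.740e-01, -3.105e+00,  3.000e-03]), 'ft_force': array([ 0.087,  0.209, -0.111]), 'torque': array([-0.014,  0.004, -0.013]), 'grip_force': np.float64(0.0), 'grip_width': np.float64(1.003)} 0.0187
scene {'fx': 376.085, 'fy': 376.085, 'cx': 257.715, 'cy': 194.143, 'xyz': [0.027, -0.477, 0.67], 'rotation': [0.815, -0.374, -0.815]}
top {'fx': 486.834, 'fy': 486.834, 'cx': 249.442, 'cy': 189.375, 'xyz': [0.507, -0.064, 1.143], 'rotation': [0.041, -0.05, -1.542]}
```

View pics/top0.png

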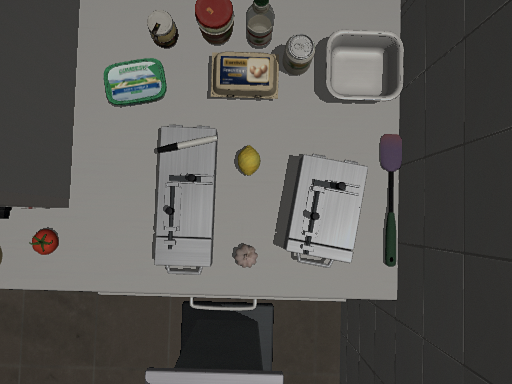

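View pics/scene0.png

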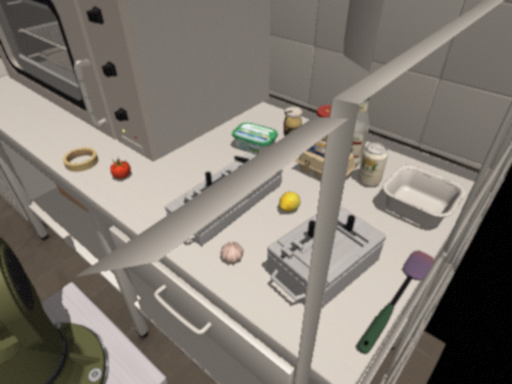

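The top view shows the knife case (with the pen) at cols 155–217, rows 125–268. Its keeper knob is near (192,178) and its bolt knob near (170,210). The other box is at cols 288–367. I'll zoom in and measure.

```bash
cat > h.py <<'E'
import numpy as np,cv2
from scipy.spatial.transform import Rotation as R
def ray(im,uv,z):
    d=np.array([(uv[0]-im["cx"])/im["fx"],-(uv[1]-im["cy"])/im["fy"],-1.])
    d=R.from_rotvec(im["rotation"]).apply(d);o=np.array(im["xyz"])
    return o+d*(z-o[2])/d[2]
def proj(im,p):
    c=R.from_rotvec(im["rotation"]).inv().apply(np.array(p)-im["xyz"])
    return np.array([im["cx"]-im["fx"]*c[0]/c[2],im["cy"]+im["fy"]*c[1]/c[2]])
E
python3 - <<'E'
import pickle,cv2,numpy as np
from h import *
d=pickle.load(open("im0.pkl","rb"));t=d["top"]
c=t["pixels"][115:280,145:375,::-1]
big=cv2.resize(c[:,:85],None,fx=3.6,fy=3.6,interpolation=cv2.INTER_CUBIC)
s=d["scene"]["pixels"][140:250,150:300,::-1]
b2=cv2.resize(s,None,fx=3.2,fy=3.2,interpolation=cv2.INTER_CUBIC)
o=np.zeros((600,800,3),np.uint8);o[:big.shape[0],:big.shape[1]]=big;o[:b2.shape[0],310:310+b2.shape[1]]=b2
cv2.imwrite("pics/z0.png",o)
g=cv2.cvtColor(t["pixels"],cv2.COLOR_RGB2GRAY)
m=(g[115:280,145:230]<45).astype(np.uint8)
n,l,st,ce=cv2.connectedComponentsWithStats(m)
for i in range(1,n):
    if st[i,4]>8: print(st[i]+[145,115,0,0,0],ce[i]+[145,115])
for uv in[(163,126),(217,129),(156,265),(212,265)]: print(uv,ray(t,uv,.06).round(3))
E
```

```text
[157 143  21  10 124] [167.32258065 147.66129032]
[185 174  16   8  72] [191.26388889 177.40277778]
[165 186   9  40 108] [169.75 206.75]
[172 216   1  10  10] [172.  220.5]
[158 231  12   9  23] [165.91304348 235.56521739]
[175 237  23   1  23] [186. 237.]
[200 238  11   1  11] [205. 238.]
(163, 126) [0.707 0.129 0.06 ]
(217, 129) [0.703 0.008 0.06 ]
(156, 265) [0.397 0.132 0.06 ]
(212, 265) [0.4   0.009 0.06 ]
```

View pics/z0.png

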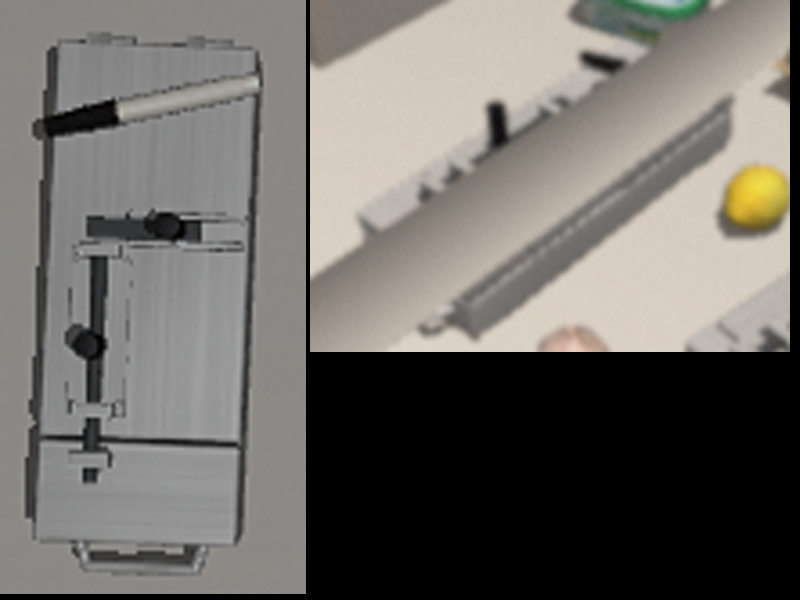

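Run:
```python
import pickle
from h import *
d=pickle.load(open("im0.pkl","rb"));t=d["top"];s=d["scene"]
px=lambda x,y:(145+(x+.5)/3.6-.5,115+(y+.5)/3.6-.5)
C=[ray(t,px(*q),.06)for q in[(57,43),(258,48),(35,540),(241,543)]]
C=np.array(C);print(C.round(4))
print("len",np.linalg.norm(C[0]-C[2]),np.linalg.norm(C[1]-C[3]),"wid",np.linalg.norm(C[0]-C[1]),np.linalg.norm(C[2]-C[3]))
dx=C[0]+C[1]-C[2]-C[3];a=np.arctan2(dx[1],dx[0]);c=C.mean(0);print("yaw",a,c)
Rz=R.from_euler('z',a).as_matrix()
print("tool dir check")
for n,x,y in[("keep",.038,-.016),("bolt",-.035,.028)]:
  for h in(0.0,.014,.048):
    p=c+Rz@[x,y,h];u=proj(t,p);print(n,h,p.round(4),"top zoom",((u-[145,115])*3.6+1.3).round(),"scene zoom",((proj(s,p)-[150,140])*3.2).round()+[310,0])
np.save("case.npy",[*c,a])
st=[-0.474,-3.105,.003];print(R.from_rotvec(st).as_matrix().round(3))
```

```text
[[0.7052 0.1344 0.06  ]
 [0.7058 0.0092 0.06  ]
 [0.3976 0.1359 0.06  ]
 [0.3993 0.0096 0.06  ]]
len 0.3076231301838139 0.30650524604813323 wid 0.12524272621730445 0.1262287025114281
yaw -0.003035707572521112 [0.55195152 0.0722896  0.06      ]
tool dir check
keep 0.0 [0.5899 0.0562 0.06  ] top zoom [176. 231.] scene zoom [604. 133.]
keep 0.014 [0.5899 0.0562 0.074 ] top zoom [174. 229.] scene zoom [603. 119.]
keep 0.048 [0.5899 0.0562 0.108 ] top zoom [167. 225.] scene zoom [602.  85.]
bolt 0.0 [0.517  0.1004 0.06  ] top zoom [100. 347.] scene zoom [502. 154.]
bolt 0.014 [0.517  0.1004 0.074 ] top zoom [ 97. 346.] scene zoom [500. 140.]
bolt 0.048 [0.517  0.1004 0.108 ] top zoom [ 88. 346.] scene zoom [496. 106.]
[[-0.954  0.298 -0.001]
 [ 0.298  0.954 -0.002]
 [ 0.    -0.002 -1.   ]]
```

```bash
cat >> h.py <<'E'
def rows(wps,yaw=None,R0=None,p0=None):
    """world waypoints -> shift (tool axes, /0.3) and turn (/60deg) from present pose; yaw = wanted world angle of tool x, tool down"""
    from bench import ctrl
    s=ctrl.get_state();p=np.array(s["position"]);r=R.from_rotvec(s["tool_rot"])
    t=np.zeros(3) if yaw is None else (r.inv()*R.from_matrix(np.array([[np.cos(yaw),np.sin(yaw),0],[np.sin(yaw),-np.cos(yaw),0],[0,0,-1]]))).as_rotvec()
    print(round(s["time"],2),"at",p.round(4),"j7",s["joint_positions"][6].round(2))
    for w in wps: print(np.round(w,3),(r.inv().apply(np.array(w)-p)/.3).round(3).tolist(),(t/np.pi*3).round(3).tolist())
E
python3 - <<'E'
from h import *
P=[(.179,.57,.22),(.164,.52,.22),(.148,.47,.22),(.132,.42,.22)]
P+=[(.44*np.cos(np.radians(a)),.44*np.sin(np.radians(a)),.22)for a in(65.5,58.5,51.5,44.5)]
rows(P,np.pi)
E
```

```text
0.1 at [0.1937 0.6199 0.2216] j7 -0.06
[0.179 0.57  0.22 ] [-0.003, -0.173, 0.006] [-0.002, -0.0, -0.289]
[0.164 0.52  0.22 ] [-0.005, -0.347, 0.006] [-0.002, -0.0, -0.289]
[0.148 0.47  0.22 ] [-0.004, -0.522, 0.006] [-0.002, -0.0, -0.289]
[0.132 0.42  0.22 ] [-0.002, -0.697, 0.006] [-0.002, -0.0, -0.289]
[0.182 0.4   0.22 ] [-0.182, -0.71, 0.007] [-0.002, -0.0, -0.289]
[0.23  0.375 0.22 ] [-0.358, -0.743, 0.007] [-0.002, -0.0, -0.289]
[0.274 0.344 0.22 ] [-0.529, -0.797, 0.007] [-0.002, -0.0, -0.289]
[0.314 0.308 0.22 ] [-0.692, -0.872, 0.007] [-0.002, -0.0, -0.289]
```

Request:
{"op": "jog_arm", "data": {"moves": [0,-0.17,0,0,0,-0.05,-1,0,-0.35,0,0,0,-0.1,-1,0,-0.52,0,0,0,-0.15,-1,0,-0.7,0,0,0,-0.2,-1,-0.18,-0.71,0,0,0,-0.25,-1,-0.36,-0.745,0,0,0,-0.289,-1,-0.53,-0.8,0,0,0,-0.289,-1,-0.69,-0.87,0,0,0,-0.289,-1], "newtons": 10}}

```text
time: 1.1
position: [0.3149, 0.3082, 0.2223]
tool_rot: [0.0, 3.142, -0.0]
ft_force: [0.8, -0.3, -0.1]
grip_width: 0.171
grip_force: 0.0
```

Run:
```python
from h import *
P=[(.44*np.cos(np.radians(a)),.44*np.sin(np.radians(a)),.22)for a in(44,37,30,23)]
P+=[(.45,.145,.22),(.50,.12,.22),(.54,.1,.21),(.59,.09,.18)]
rows(P,np.pi)
```

```text
1.1 at [0.3149 0.3082 0.2223] j7 0.71
[0.317 0.306 0.22 ] [-0.006, -0.009, 0.008] [-0.0, 0.0, -0.0]
[0.351 0.265 0.22 ] [-0.122, -0.145, 0.008] [-0.0, 0.0, -0.0]
[0.381 0.22  0.22 ] [-0.221, -0.294, 0.008] [-0.0, 0.0, -0.0]
[0.405 0.172 0.22 ] [-0.301, -0.454, 0.008] [-0.0, 0.0, -0.0]
[0.45  0.145 0.22 ] [-0.451, -0.544, 0.008] [-0.0, 0.0, -0.0]
[0.5  0.12 0.22] [-0.617, -0.627, 0.008] [-0.0, 0.0, -0.0]
[0.54 0.1  0.21] [-0.751, -0.694, 0.041] [-0.0, 0.0, -0.0]
[0.59 0.09 0.18] [-0.917, -0.727, 0.141] [-0.0, 0.0, -0.0]
```

Request:
{"op": "jog_arm", "data": {"moves": [-0.12,-0.145,0,0,0,0,-1,-0.22,-0.295,0,0,0,0,-1,-0.3,-0.455,0,0,0,0,-1,-0.45,-0.545,0,0,0,0,-1,-0.617,-0.63,0,0,0,0,-1,-0.75,-0.69,0.04,0,0,0,-1,-0.917,-0.7,0.14,0,0,0,-1,-0.917,-0.7,0.14,0,0,0,-1]}}

```text
time: 2.1
position: [0.5885, 0.0981, 0.1747]
tool_rot: [-0.003, -3.134, 0.01]
ft_force: [-1.1, 0.6, -0.7]
grip_width: 0.007
grip_force: 0.0
```

Run:
```python
from bench import ctrl
import cv2,numpy as np
s=ctrl.get_state();im=ctrl.get_image("wrist");print(s["position"],s["grip_width"],im["tool_from_camera"].round(3).tolist(),im["fx"])
cv2.imwrite("pics/w1.png",im["pixels"][:,:,::-1])
```

```text
[0.58853039 0.09814629 0.17469275] 0.00749709666863049 [[0.001, 0.961, 0.275, 0.075], [1.0, -0.0, -0.0, 0.001], [-0.0, 0.275, -0.961, -0.162], [0.0, 0.0, 0.0, 1.0]] 297.3186396354542
```

View pics/w1.png

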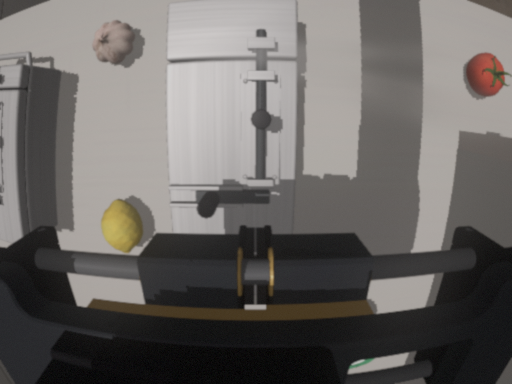

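The wrist view shows the closed fingers at about (255,240), just left (world +y) of the keeper knob at (208,205). The bolt knob is at (261,119). This matches the top-view measurement, so I'll descend and push.

Request:
{"op": "jog_arm", "data": {"moves": [0,0,0.16,0,0,0,-1,0,0,0.31,0,0,0,-1,0,0,0.31,0,0,0,-1,0,-0.05,0.31,0,0,0,-1,0,-0.08,0.31,0,0,0,-1,0,-0.11,0.31,0,0,0,-1,0,-0.14,0.31,0,0,0,-1,0,-0.14,0.31,0,0,0,-1]}}

```text
time: 3.15
position: [0.5889, 0.0562, 0.0879]
tool_rot: [0.002, 3.141, -0.001]
ft_force: [0.2, -0.2, 0.5]
grip_width: 0.002
grip_force: 0.0
```

Run:
```python
from bench import ctrl
import cv2,numpy as np
s=ctrl.get_state();print(s["position"],s["ft_force"])
a=ctrl.get_image("wrist")["pixels"];b=ctrl.get_image("top")["pixels"]
b=cv2.resize(b[115:280,145:230],None,fx=2.3,fy=2.3)
o=np.zeros((384,512+b.shape[1],3),np.uint8);o[:,:512]=a;o[:b.shape[0],512:]=b
cv2.imwrite("pics/w2.png",o[:,:,::-1])
```

```text
[0.5888503  0.056218   0.08790854] [ 0.21077012 -0.21959642  0.47968182]
```

View pics/w2.png

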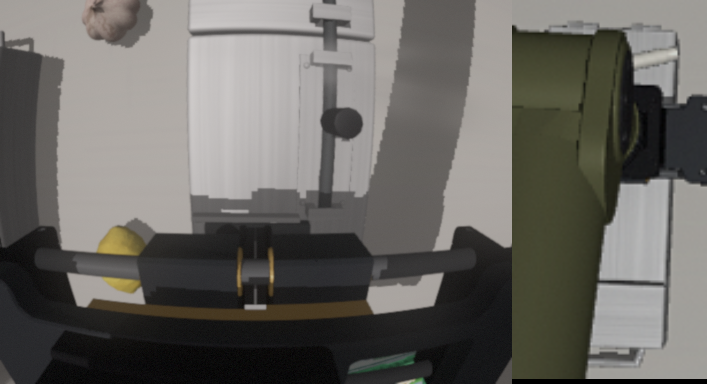

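The wrist view shows the keeper knob as a dark spot near (228,230), right against the fingers, and the bolt knob at (340,122). I'll push on towards the stop.

Request:
{"op": "jog_arm", "data": {"moves": [0,-0.01,0,0,0,0,-1,0,-0.02,0,0,0,0,-1,0,-0.03,0,0,0,0,-1,0,-0.035,0,0,0,0,-1,0,-0.04,0,0,0,0,-1,0,-0.045,0,0,0,0,-1,0,-0.05,0,0,0,0,-1,0,-0.05,0,0,0,0,-1]}}

```text
time: 4.25
position: [0.5888, 0.0422, 0.0876]
tool_rot: [0.001, 3.141, -0.0]
ft_force: [-1.2, 0.4, 0.5]
grip_width: 0.007
grip_force: 0.5
```

Request:
{"op": "jog_arm", "data": {"moves": [0,0.06,0,0,0,0,-1,0,0.06,-0.15,0,0,0,-1,0,0.06,-0.3,0,0,0,-1,-0.15,0.06,-0.37,0,0,0,-1,-0.25,0.06,-0.37,0,0,0,-1,-0.25,0.06,-0.37,0,0,0,-1,-0.25,0.06,-0.37,0,0,0,-1,-0.25,0.06,-0.37,0,0,0,-1]}}

```text
time: 5.25
position: [0.6629, 0.0609, 0.1985]
tool_rot: [0.0, -3.141, -0.001]
ft_force: [-0.2, 0.4, -0.5]
grip_width: 0.007
grip_force: 0.0
```

```bash
cat >> h.py <<'E'
def wray(im,s,uv,z):
    v=np.array([uv[0]-im["cx"],uv[1]-im["cy"]]);r=np.hypot(*v);th=r/im["fx"]
    d=np.array([*(v/r*np.sin(th)*[1,-1]),-np.cos(th)])
    T=np.array(im["tool_from_camera"]);q=R.from_rotvec(s["tool_rot"])
    o=q.apply(T[:3,3])+s["position"];d=q.apply(T[:3,:3]@d)
    return o+d*(z-o[2])/d[2]
E
python3 - <<'E'
from bench import ctrl
from h import *
import pickle
s=ctrl.get_state();im=ctrl.get_image("wrist");pickle.dump((s,im),open("w3.pkl","wb"))
print(s["position"])
cv2.imwrite("pics/w3.png",im["pixels"][:,:,::-1])
E
```

```text
[0.66288296 0.06088663 0.19853421]
```

View pics/w3.png

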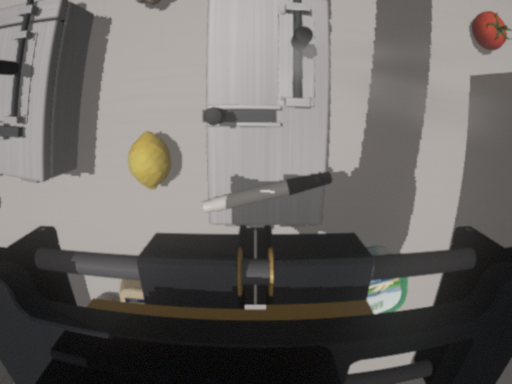

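The wrist view shows the keeper knob's top at (213,116), near the right lid edge. The bolt knob's top is at (302,36).

Run:
```python
from h import *
import pickle
s,im=pickle.load(open("w3.pkl","rb"));c=np.load("case.npy");q=R.from_euler('z',c[3]).inv()
for uv in[(213,116),(302,36)]:
  w=wray(im,s,uv,.108);print(w.round(4),(q.apply(w-c[:3])*1000).round(1))
rows([(.59,.1,.2),(.53,.1,.2),(.485,.1,.18),(.485,.1,.083)])
```

```text
[0.5898 0.0267 0.108 ] [ 37.9 -45.5  48. ]
[0.5195 0.1018 0.108 ] [-32.6  29.4  48. ]
5.3 at [0.663  0.0608 0.1987] j7 1.61
[0.59 0.1  0.2 ] [0.243, 0.131, -0.004] [0.0, 0.0, 0.0]
[0.53 0.1  0.2 ] [0.443, 0.131, -0.004] [0.0, 0.0, 0.0]
[0.485 0.1   0.18 ] [0.593, 0.131, 0.062] [0.0, 0.0, 0.0]
[0.485 0.1   0.083] [0.593, 0.13, 0.386] [0.0, 0.0, 0.0]
```

The keeper is at y = -45.5 mm, which is open. Next is the bolt: come down on its near side and push toward +x.

Request:
{"op": "jog_arm", "data": {"moves": [0.15,0.08,0,0,0,0,-1,0.32,0.13,0,0,0,0,-1,0.46,0.133,0,0,0,0,-1,0.6,0.133,0,0,0,0,-1,0.6,0.133,0.1,0,0,0,-1,0.6,0.133,0.25,0,0,0,-1,0.6,0.133,0.375,0,0,0,-1,0.6,0.133,0.375,0,0,0,-1]}}

```text
time: 6.3
position: [0.4809, 0.0997, 0.084]
tool_rot: [-0.001, -3.136, 0.003]
ft_force: [-0.1, -0.0, 0.2]
grip_width: 0.002
grip_force: 0.0
```

Request:
{"op": "jog_arm", "data": {"moves": [-0.03,0,0,0,0,0,-1,-0.06,0,0,0,0,0,-1,-0.085,0,0,0,0,0,-1,-0.11,0,0,0,0,0,-1,-0.135,0,0,0,0,0,-1,-0.16,0,0,0,0,0,-1,-0.175,0,0,0,0,0,-1,-0.175,0,0,0,0,0,-1]}}

```text
time: 7.3
position: [0.5367, 0.1003, 0.0859]
tool_rot: [0.0, 3.141, -0.001]
ft_force: [-0.3, 0.1, -0.4]
grip_width: 0.003
grip_force: 0.3
```

Request:
{"op": "jog_arm", "data": {"moves": [0.06,0,0,0,0,0,-1,0.06,0,-0.12,0,0,0,-1,0.06,0,-0.26,0,0,0,-1,0,0,-0.38,0,0,0,-1,-0.18,-0.05,-0.38,0,0,0,-1,-0.32,-0.1,-0.38,0,0,0,-1,-0.42,-0.13,-0.38,0,0,0,-1,-0.42,-0.13,-0.38,0,0,0,-1]}}

```text
time: 8.3
position: [0.6635, 0.0587, 0.199]
tool_rot: [0.005, 3.142, -0.006]
ft_force: [-0.9, -0.2, -0.5]
grip_width: 0.007
grip_force: 0.0
```

Run:
```python
from bench import ctrl
from h import *
import pickle
s=ctrl.get_state();im=ctrl.get_image("wrist");pickle.dump((s,im),open("w4.pkl","wb"))
print(s["position"],s["qd"].round(3))
cv2.imwrite("pics/w4.png",im["pixels"][:,:,::-1])
```

```text
[0.66351237 0.05868541 0.19899763] [-0.028 -0.047 -0.013  0.045  0.002  0.018 -0.011]
```

View pics/w4.png

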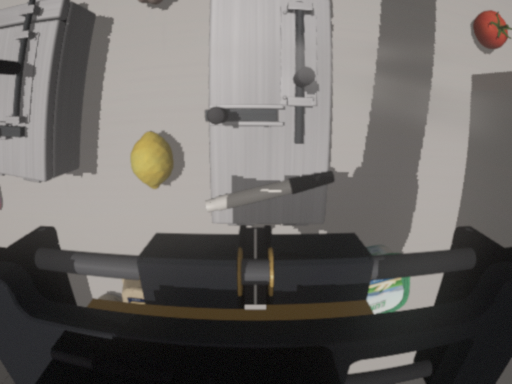

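The wrist view shows the bolt knob moved to (304,76), with its tail past the keeper line. The keeper knob is at (217,115).

Run:
```python
from h import *
import pickle
s,im=pickle.load(open("w4.pkl","rb"));c=np.load("case.npy");q=R.from_euler('z',c[3]).inv()
for uv in[(217,115),(304,76)]:
  w=wray(im,s,uv,.108);print(w.round(4),(q.apply(w-c[:3])*1000).round(1))
```

```text
[0.5896 0.0277 0.108 ] [ 37.7 -44.5  48. ]
[0.5559 0.1012 0.108 ] [ 3.8 28.9 48. ]
```

```bash
python3 -c "
from bench import ctrl
print(ctrl.close_job())"
```

```text
the job is handed in; nothing more can be done
None
```

The knife case is unlocked: by the last wrist view its keeper knob is at y ≈ -45 mm and its bolt knob at x ≈ +4 mm, both past the required limits; the gripper is clear, the other box was not touched, and I handed the job in after about 8 s without getting a verdict back.

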